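# Click the hardware case's lid shut all round

### The arm

A 6-joint arm with a two-finger parallel gripper is mounted at the origin on the work surface. World frame = base frame: x ahead of the robot, y to its left, z up, the work surface at z = 0. Lengths are in mm, angles in rad, forces in N, time in s.
With the tool pointing down it reaches from about 350 to 875 mm from the base axis. Payload 4.2 kg.
Tool frame: the origin (TCP) lies midway between the tips of the shut fingers; the grasp point (between the pads) lies 19 mm behind it; z points along the fingers, y is the direction in which the jaws open and shut (so a half turn about z gives the same grasp; the last joint's range is limited). The gripper opens to 85 mm and grips with 20 to 120 N. Pads are 22 mm wide; open, the fingers measure 114 mm over their backs; the gripper's body (76 mm by 85 mm) begins 54 mm behind the grasp point. The pads swing forward as they close: fully open they stand 13 mm farther back than shut.
Start: joints at [1.59, 0.385, 0.008, 0, -1.194, -0.259], TCP at [148.411, 607.102, 205.912] pointing down, gripper open.
Joint ranges: [-3.14, 3.14], [-1.21, 2.06], [-1.07, 1.41], [-3.16, 2.05], [-2.99, -0.16], [-3.1, 3.1]. Speed limits (rad/s): [2.79, 2.79, 3.14, 3.14, 3.14, 3.14].

### API

Orientations are given as a unit quaternion [x, y, z, w].
In Python, from bench import arm gives the robot as it stands. The module is installed in compiled form; this text tells all that it offers.
- The arm moves only by the tool drive_tool, never from a script. Its argument "moves" is a list that holds one entry, the list of rows, each a list of 7 numbers: the opening, from 0 (shut) to 1 (fully open), then the shift along the tool's x, y, z in m, then the turn, a rotation vector about the tool's x, y, z in rad. In form: [[[hand, dx, dy, dz, wx, wy, wz], ...]]. A call has 1 to 20 rows; each row shifts and turns the pose as measured when the row begins, along the tool's axes as they then stand; what a row does not reach is not made up. A row lasts 1/10 s, in which the tool goes at most 50 mm and 8.59 degrees, less where a joint would pass 70% of its speed; a pose out of reach is approached as far as the arm can. A call with a gripper value outside its range is refused whole. The fingers move at their own pace and stop on an object; the grip force is fixed at half the most. Time passes only in rows, so rows that do not move let the fingers close. It gives the time, the measured TCP pose, the force and the opening at its end, in the units of the state.
- arm.read_state(): the state, without advancing time (a new reading comes with each control period).
- arm.get_image(name): name is "scene" or "top" or "wrist"; returns (picture, depth): 400x640x3 uint8, red, green, blue; 400x640 float32, mm along the optical axis (not along the pixel's ray), 0 where there is no reading.
- arm.camera_params(name): a dict with "fov_y" (degrees; the focal length in pixels is half the picture's height over the tangent of half this angle, whatever the lens; pixels are square), "cx", "cy" (the principal point, pixels), "world_from_camera" (4x4, takes a point from camera to world coordinates); the wrist camera has in their place "T_tool_cam" (4x4, takes a point from camera to tool coordinates, whose origin is the TCP and whose axes are the flange's). Camera axes: x right, y down, z forward; pixel columns grow to the right and rows downward; lengths in mm; the calibration is good to about 2 mm. A picture is of the moment at which its call begins: read the wrist's pose just before it. camera_params takes no time and is no camera call.
- arm.job_done(): hands the job in, once; it reports no verdict.
The state is a dict: "clock": time; "joints": joint angles; "joint_vel": joint speeds; "joint_efforts": joint torques, N m; "position": TCP position; "ee_rot": TCP orientation; "contact_force": force on the tool from outside, world axes, zero at the start; "wrist_torque": the same for the moment, N m; "gripper_width": finger opening in mm.
Only numpy, scipy, OpenCV 4.12 (cv2) and the standard library are available. Lean on these libraries where they do the work, as an engineer would, in place of code of your own. Each camera call takes 0.05 s, during which the arm holds its last target.

### The job

The lid of the small grey hardware case is only resting in place: all four blue sections of its rim still stand up. Go round the rim and press each section down firmly until it clicks shut, so that all four stay down, then take the hand away. Leave the case standing where it is, without picking it up or pushing so hard that it cracks, and do not disturb the things around it.

Things in the scene. Friction and masses are not known exactly. Their poses are not given: they have to be found in the camera images.
- case: Loose grey bolt case, 1 kg, 130 (x) by 180 mm (y); origin: centre of its underside, z up, yaw within 0.8 rad. White sunk lid panel (59 mm up), white 27 mm corner pieces (64.5 mm up), between them four blue rim sections 24 mm wide along the outer edge: tops 74 mm up while raised (red line below), 66 mm when shut. Cracks above 60 N of push.
- rim_near_top (a point): Centre of the top face of the blue rim section on the long side nearest the robot at yaw 0 (case -x side), 126 mm long and 24 mm wide; moves down 8 mm with the section. Axes as the case's.
- rim_near (a joint): How far that section is pressed down, m: 0 raised (all start so), 0.008 clicked shut. It takes about 9 N straight down to start it; past half way (0.004) it snaps home by itself and stays; let go earlier, it springs back up.
- rim_far_top (a point): Centre of the top face of the blue rim section on the long side away from the robot (case +x side), 126 mm long and 24 mm wide; moves down 8 mm with the section. Axes as the case's.
- rim_far (a joint): How far that section is pressed down, m: 0 raised (all start so), 0.008 clicked shut. It takes about 9 N straight down to start it; past half way (0.004) it snaps home by itself and stays; let go earlier, it springs back up.
- rim_left_top (a point): Centre of the top face of the blue rim section on the short side at the case's +y (to the robot's left), 76 mm long and 24 mm wide; moves down 8 mm with the section. Axes as the case's.
- rim_left (a joint): How far that section is pressed down, m: 0 raised (all start so), 0.008 clicked shut. It takes about 9 N straight down to start it; past half way (0.004) it snaps home by itself and stays; let go earlier, it springs back up.
- rim_right_top (a point): Centre of the top face of the blue rim section on the short side at the case's -y (to the robot's right), 76 mm long and 24 mm wide; moves down 8 mm with the section. Axes as the case's.
- rim_right (a joint): How far that section is pressed down, m: 0 raised (all start so), 0.008 clicked shut. It takes about 9 N straight down to start it; past half way (0.004) it snaps home by itself and stays; let go earlier, it springs back up.
- can: Bystander: upright aluminium can with a green band, 52 mm diameter, 115 mm tall; origin at the centre of its underside.
- socket: Bystander: upright steel socket, 32 mm diameter, 55 mm tall; origin at the centre of its underside.
- carton: Bystander: closed off-white card carton, 70 x 110 x 60 mm high; origin at the centre of its underside.
- spanner: Bystander: flat steel spanner 170 mm long lying along its x; origin under its middle.

How it is judged (in metres and radians):
At the end, for the whole second after the job is handed in: All four rim sections are down by more than 6.5 of their 8 mm; the case is level, at rest and within 30 mm of where it started; the can, socket, carton and spanner are within 30 mm of where they started, can and socket upright (value of joint each of rim_near, rim_far, rim_left, rim_right above 0.0065 m and distance of each of can, socket, carton, spanner, case from where it was at the start of the episode below 0.03 m and angle between case's own z axis and vertical below 0.05 rad and linear speed of case below 0.02 m/s and angle between each of can, socket's own z axis and vertical below 0.1 rad); the robot touches nothing.
It fails at once if the case is lifted more than 12 mm or tipped (height (world z) of case above 0.012 m or angle between case's own z axis and vertical above 0.2 rad).
It fails at once if the case is pushed more than 30 mm from its place (distance of case from where it was at the start of the episode above 0.03 m).
It fails at once if the case is pushed with more than 60 N and cracks (contact force between any of the fingers, the arm and case above 60 N).
It fails at once if a bystander is moved more than 30 mm, lifted or knocked over (not (distance of can from where it was at the start of the episode below 0.03 m) or not (distance of socket from where it was at the start of the episode below 0.03 m) or not (distance of carton from where it was at the start of the episode below 0.03 m) or not (distance of spanner from where it was at the start of the episode below 0.03 m) or angle between any of can, socket's own z axis and vertical above 0.3 rad).
It also fails if it takes over 51 s, if anything falls off the work surface, if the arm or the gripper's body presses on something with over 40 N, if the wrist force passes 120 N, or if a joint passes its speed limit or range.

## Working session

There is one attempt and no reset: what is moved stays moved. The work goes in short steps, Python scripts to look and compute and a tool call to move; the robot and the scene stay as the last step left them, time stands still between calls to the robot, and variables do not carry over. Pictures are saved under pics/ and viewed, and the job is handed in when it is done.

Besides the shell and the picture viewer there is one more tool, called after "Request:" by a JSON object that holds its "method" and its "body". drive_tool: Moves the arm, as the interface text tells. Its arguments: {"type":"object","properties":{"moves":{"type":"array","items":{"type":"array","items":{"type":"array","items":{"type":"number"}}}}},"required":["moves"]}

```bash
mkdir -p pics; python3 - <<'E'
from bench import arm
import cv2,numpy as np
s=arm.read_state();print(s)
for n in("top","scene"):
    im,d=arm.get_image(n);cv2.imwrite(f"pics/{n}0.png",im[:,:,::-1]);np.savez(f"{n}0.npz",im=im,d=d)
    print(n,arm.camera_params(n))
E
```

```text
{'clock': 0.0, 'joints': array([ 1.58959341e+00,  3.85582271e-01,  6.57927018e-03, -4.80668708e-04,
       -1.19404884e+00, -2.58613575e-01]), 'joint_vel': array([-0.00044222,  0.00148393, -0.0006992 , -0.00054819, -0.00076045,
        0.00011386]), 'joint_efforts': array([ 3.44057644e-04, -3.92283154e+01,  1.88396269e+01,  4.18603912e+00,
       -4.68648796e-03,  4.55677224e-06]), 'position': array([148.28272363, 606.46179518, 204.79066805]), 'ee_rot': array([ 9.92808349e-01, -1.19709067e-01, -6.53089675e-05,  1.14780884e-03]), 'contact_force': array([0.19089254, 0.03858568, 0.71777901]), 'wrist_torque': array([-0.00958935,  0.01625844,  0.00119409]), 'gripper_width': 85.23973033226885}
top {'fov_y': 49.83548838461059, 'cx': 317.2527863504774, 'cy': 201.5665701867738, 'world_from_camera': array([[-1.21089704e-02, -9.93356842e-01,  1.14435820e-01,
         4.47640000e+02],
       [-9.99787939e-01,  1.39341554e-02,  1.51629626e-02,
         7.90722799e+01],
       [-1.66567991e-02, -1.14227945e-01, -9.93314919e-01,
         1.22370113e+03],
       [ 0.00000000e+00,  0.00000000e+00,  0.00000000e+00,
         1.00000000e+00]])}
scene {'fov_y': 47.29733683611703, 'cx': 309.09021814785063, 'cy': 201.62760872395012, 'world_from_camera': array([[-2.07833542e-01,  8.31939903e-01, -5.14471784e-01,
         1.07803554e+03],
       [ 9.78055698e-01,  1.68911225e-01, -1.21967411e-01,
         1.84965781e+02],
       [-1.45694968e-02, -5.28530979e-01, -8.48788981e-01,
         9.06704857e+02],
       [ 0.00000000e+00,  0.00000000e+00,  0.00000000e+00,
         1.00000000e+00]])}
```

View pics/top0.png

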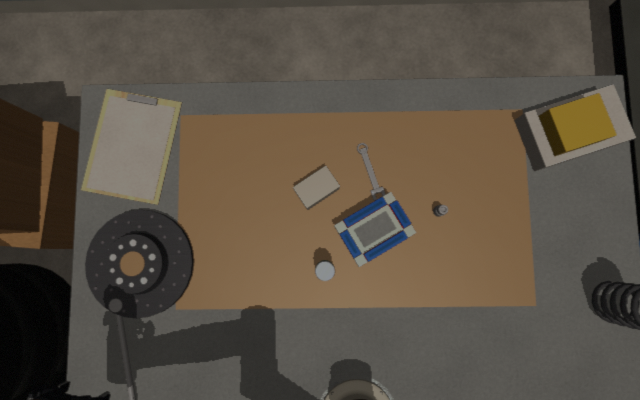

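View pics/scene0.png

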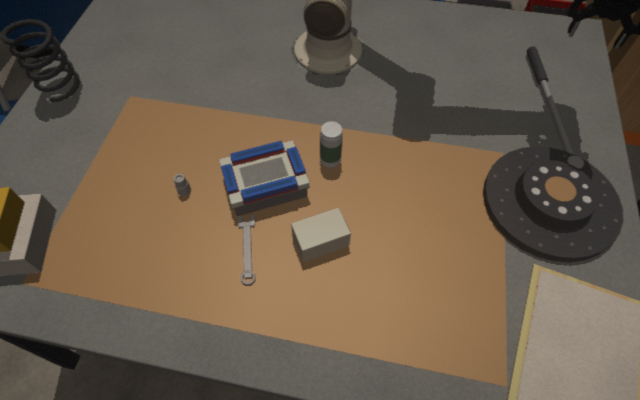

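The top view shows the case at about (375,230), with the can at (324,270), carton at (317,187), spanner at (370,170) and socket at (440,210). The scene view shows the same layout.

```bash
cat > h.py <<'E'
import numpy as np,cv2
def ray(P,u,v,z,h=400):
    f=h/2/np.tan(np.radians(P['fov_y'])/2);T=P['world_from_camera']
    d=T[:3,:3]@np.array([(u-P['cx'])/f,(v-P['cy'])/f,1]);o=T[:3,3]
    return o+d*(z-o[2])/d[2]
E
python3 - <<'E'
from bench import arm
from h import *
for n in("top","scene"):
    P=arm.camera_params(n);q=np.load(n+"0.npz");im=q['im'];d=q['d']
    hsv=cv2.cvtColor(im,cv2.COLOR_RGB2HSV)
    m=cv2.inRange(hsv,(105,130,50),(125,255,255))
    if n=="top": m[:, :300]=0;m[:,430:]=0
    else: m[:,:200]=0;m[:,330:]=0;m[:130]=0;m[220:]=0
    k,l,st,c=cv2.connectedComponentsWithStats(m)
    cs=[]
    for i in range(1,k):
        if st[i,4]<40: continue
        ys,xs=np.where(l==i)
        W=np.array([ray(P,x,y,74)[:2] for x,y in zip(xs,ys)],np.float32)
        r=cv2.minAreaRect(W);print(n,st[i],r, W.mean(0),np.median(d[l==i])); cs.append(r[0])
    print(np.mean(cs,0))
    f=200/np.tan(np.radians(P['fov_y'])/2)
    big=cv2.resize(im[130:300,280:460] if n=="top" else im[110:230,160:360],None,fx=4,fy=4,interpolation=cv2.INTER_CUBIC)
    cv2.imwrite(f"pics/{n}crop.png",big[:600,:800,::-1])
P=arm.camera_params("top")
for nm,u,v,z in (("can",324,269,115),("socket",440,207,55),("carton",317,185,60),("sp1",362,149,5),("sp2",377,191,5)): print(nm,ray(P,u,v,z))
E
```

```text
top [344 197  42  29 361] ((551.9141235351562, -29.671451568603516), (21.500499725341797, 120.27806091308594), 30.133901596069336) [551.7453   -29.508951] 1151.6249
top [390 201  20  27 211] ((544.1795043945312, -123.48137664794922), (71.42170715332031, 20.8361873626709), 30.158702850341797) [ 544.332   -123.44001] 1149.3911
top [340 230  21  28 223] ((466.9022216796875, 11.084339141845703), (71.89935302734375, 21.423185348510742), 30.04363250732422) [466.73468   11.148348] 1142.6285
top [365 231  42  30 372] ((460.3154602050781, -82.25938415527344), (21.1458797454834, 120.13282012939453), 29.901247024536133) [460.21484 -82.16777] 1140.7051
[505.82782745 -56.08196831]
scene [231 142  52  19 377] ((462.39080810546875, -81.93196105957031), (21.673690795898438, 119.33401489257812), 29.814495086669922) [462.5059 -82.2752] 1056.9926
scene [288 148  16  25 227] ((469.6103210449219, 11.578779220581055), (70.74485778808594, 20.853404998779297), 29.773637771606445) [470.03937   11.714567] 1041.7603
scene [222 165  15  26 235] ((546.883544921875, -123.21883392333984), (70.44377899169922, 20.197982788085938), 29.839242935180664) [ 547.3326   -122.703384] 1017.75446
scene [242 177  54  22 449] ((554.1399536132812, -29.38947296142578), (21.982986450195312, 119.51805114746094), 30.104061126708984) [554.3421  -29.72345] 1003.6087
[508.25615692 -55.74037218]
can [402.3170536   80.90982922 115.        ]
socket [ 562.75129251 -236.30400246   55.        ]
carton [627.29259667  96.97516182  60.        ]
sp1 [738.8914048 -33.2896457   5.       ]
sp2 [615.97639119 -73.05407361   5.        ]
```

View pics/topcrop.png

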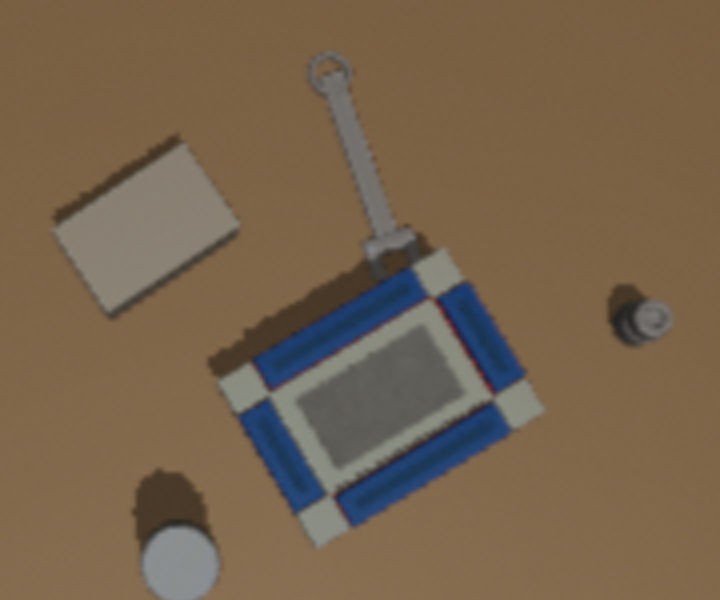

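Both views agree: centre about (507,-56), yaw about 0.522. The rim tops are near (461,-82), far (553,-30), left (468,11) and right (545,-123). I'll shut the hand and travel high to above the left section.

Request:
{"method": "drive_tool", "body": {"moves": [[[0,0.03,0.0335,0,0,0,0],[0,0.03,0.0335,0,0,0,0],[0,0.03,0.0335,0,0,0,0],[0,0.03,0.0335,0,0,0,0],[0,0.03,0.0335,0,0,0,0],[0,0.03,0.0335,0,0,0,0],[0,0.03,0.0335,0,0,0,0],[0,0.03,0.0335,0,0,0,0],[0,0.03,0.0335,0,0,0,0],[0,0.03,0.0335,0,0,0,0],[0,0.03,0.0335,0,0,0,0],[0,0.03,0.0335,0,0,0,0],[0,0.03,0.0335,0,0,0,0],[0,0.03,0.0335,0,0,0,0],[0,0,0,0,0,0,0],[0,0,0,0,0,0,0]]]}}

```text
clock: 1.7
position: [451.7, 26.5, 201.6]
ee_rot: [0.993, -0.119, -0.002, 0.005]
contact_force: [-1.1, -0.8, -0.6]
gripper_width: 0.2
```

```bash
cat > go.py <<'E'
import sys
from bench import arm
import numpy as np
from scipy.spatial.transform import Rotation as R
T={'near':(461.3,-82.1),'far':(553,-29.6),'left':(468.3,11.3),'right':(545.5,-123.4)}
s=arm.read_state();r=R.from_quat(s['ee_rot'])
print(s['clock'],s['position'].round(1),s['contact_force'].round(1),s['gripper_width'],'tilt',r.as_matrix()[:,2].round(4),'toolx',r.as_matrix()[:,0].round(3))
for k in sys.argv[1:]:
    print(k,r.inv().apply(np.r_[T[k],s['position'][2]]-s['position']).round(1))
E
python3 go.py left near right far
```

```text
1.7 [451.7  26.5 201.6] [-1.1 -0.8 -0.6] 0.21468046687626904 tilt [-0.0043 -0.0095 -0.9999] toolx [ 0.972 -0.237 -0.002]
left [19.7 10.9  0.1]
near [ 35.  103.3   1. ]
right [126.6 123.5   1. ]
far [1.117e+02 3.060e+01 1.000e-01]
```

Request:
{"method": "drive_tool", "body": {"moves": [[[0,0.01,0.0055,0,0,0,0],[0,0.01,0.0055,0,0,0,0],[0,0,0,0.025,0,0,0],[0,0,0,0.025,0,0,0],[0,0,0,0.025,0,0,0],[0,0,0,0.02,0,0,0],[0,0,0,0.015,0,0,0],[0,0,0,0,0,0,0],[0,0,0,0,0,0,0]]]}}

```text
clock: 2.6
position: [473.6, 15.2, 89.2]
ee_rot: [0.994, -0.111, 0.001, 0.004]
contact_force: [-0.3, -0.1, -0.2]
gripper_width: -0.2
```

```bash
python3 go.py left; python3 - <<'E'
from bench import arm
import cv2
for n in ("wrist","scene"):
    im,d=arm.get_image(n); 
    if n=="scene": im=cv2.resize(im[100:250,140:380],None,fx=3,fy=3)
    cv2.imwrite(f"pics/{n}1.png",im[:,:,::-1])
E
```

```text
2.6 [473.6  15.2  89.2] [-0.3 -0.1 -0.2] -0.23186721973421318 tilt [ 9.0e-04 -8.7e-03 -1.0e+00] toolx [ 0.975 -0.221  0.003]
left [-4.3  5.   0. ]
```

View pics/wrist1.png

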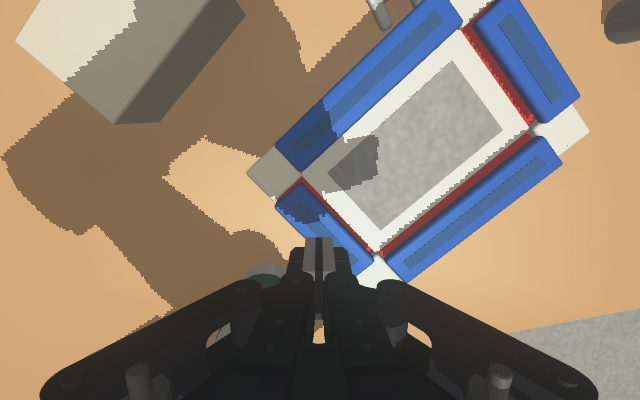

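View pics/scene1.png

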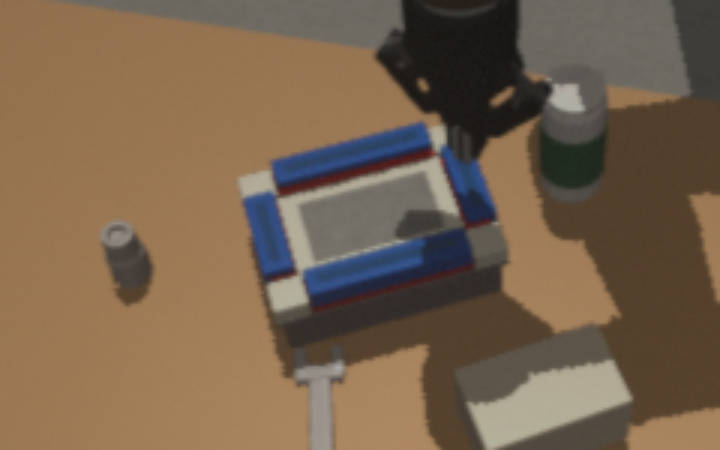

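The wrist view shows the fingertips at (318,250), beside the left section and a little off its centre, with the can well clear. I'll correct and descend.

Request:
{"method": "drive_tool", "body": {"moves": [[[0,-0.004,0.005,0,0,0,0],[0,0,0,0.005,0,0,0],[0,0,0,0.003,0,0,0],[0,0,0,0.003,0,0,0],[0,0,0,0.002,0,0,0],[0,0,0,0.002,0,0,0]]]}}

```text
clock: 3.3
position: [470.1, 11.4, 76.3]
ee_rot: [0.994, -0.111, 0.004, 0.002]
contact_force: [0.7, -1.1, 0.4]
gripper_width: -0.3
```

```bash
python3 go.py left
```

```text
3.3 [470.1  11.4  76.3] [ 0.7 -1.1  0.4] -0.3493710898776556 tilt [ 0.0081 -0.0059 -1.    ] toolx [ 0.975 -0.221  0.009]
left [-1.7  0.4 -0. ]
```

Request:
{"method": "drive_tool", "body": {"moves": [[[0,0,0,0.002,0,0,0],[0,0,0,0.002,0,0,0],[0,0,0,0.002,0,0,0]]]}}

```text
clock: 3.6
position: [470.2, 11.3, 69.7]
ee_rot: [0.994, -0.111, 0.004, 0.003]
contact_force: [-0.1, 0.5, -0.6]
gripper_width: -0.1
```

Request:
{"method": "drive_tool", "body": {"moves": [[[0,0,0,0.001,0,0,0],[0,0,0,0.001,0,0,0]]]}}

```text
clock: 3.8
position: [470.1, 11.3, 67.2]
ee_rot: [0.994, -0.111, 0.004, 0.003]
contact_force: [-0.6, -0.8, -0.3]
gripper_width: 0.3
```

```bash
python3 - <<'E'
from bench import arm
import cv2
for n in ("wrist","scene"):
    im,d=arm.get_image(n); 
    if n=="scene": im=cv2.resize(im[100:250,140:380],None,fx=3,fy=3)
    cv2.imwrite(f"pics/{n}2.png",im[:,:,::-1])
E
```

```text
(no output)
```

View pics/wrist2.png

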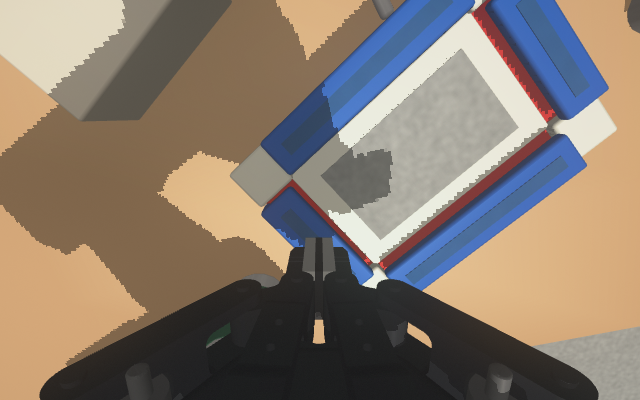

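View pics/scene2.png

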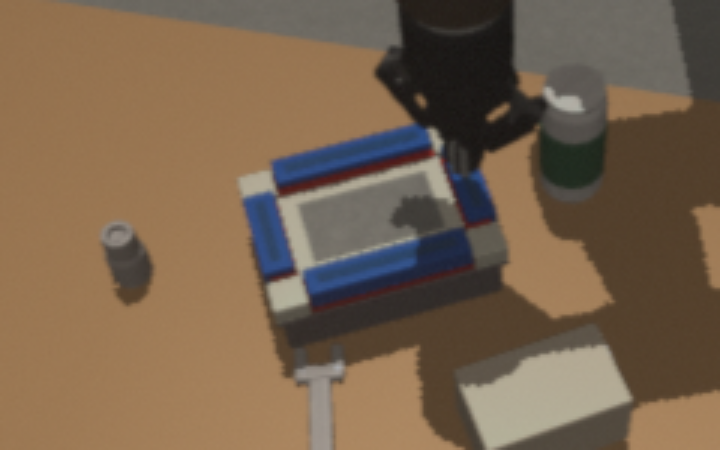

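The fingertips (320,240) are centred on the left section, which looks lower than in the earlier picture. I'll go on down until there is clear force, as confirmation.

Request:
{"method": "drive_tool", "body": {"moves": [[[0,0,0,0.001,0,0,0],[0,0,0,0.001,0,0,0]]]}}

```text
clock: 4.1
position: [470.2, 11.3, 65.3]
ee_rot: [0.994, -0.111, 0.004, 0.003]
contact_force: [0.3, -0.1, -0.3]
gripper_width: -0.2
```

Request:
{"method": "drive_tool", "body": {"moves": [[[0,0,0,0.001,0,0,0]]]}}

```text
clock: 4.2
position: [470.3, 11.3, 64.3]
ee_rot: [0.994, -0.111, 0.004, 0.003]
contact_force: [0.2, -0.4, 0.6]
gripper_width: 0.2
```

Request:
{"method": "drive_tool", "body": {"moves": [[[0,0,0,0.001,0,0,0]]]}}

```text
clock: 4.3
position: [470.3, 11.3, 63.2]
ee_rot: [0.994, -0.111, 0.004, 0.003]
contact_force: [0.3, -0.6, 0.5]
gripper_width: 0.2
```

```bash
python3 - <<'E'
from bench import arm
import cv2
for n in ("scene","wrist"):
    im,d=arm.get_image(n)
    c=im[130:200,200:330] if n=="scene" else im[160:300,220:420]
    cv2.imwrite(f"pics/{n}3.png",cv2.resize(c,None,fx=6 if n=="scene" else 4,fy=6 if n=="scene" else 4,interpolation=cv2.INTER_CUBIC)[:,:,::-1])
E
```

```text
(no output)
```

View pics/scene3.png

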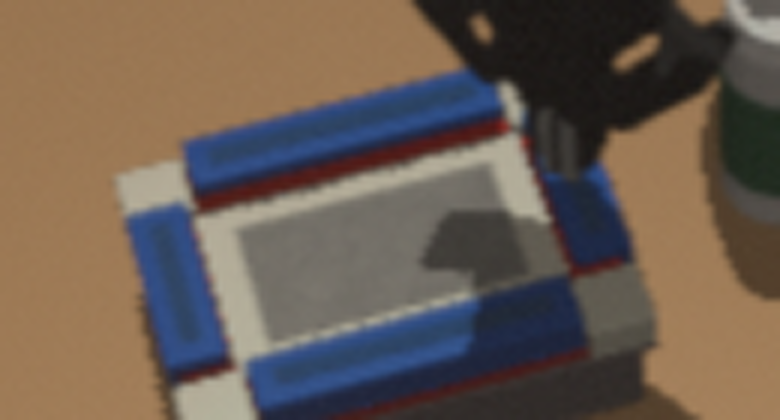

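View pics/wrist3.png

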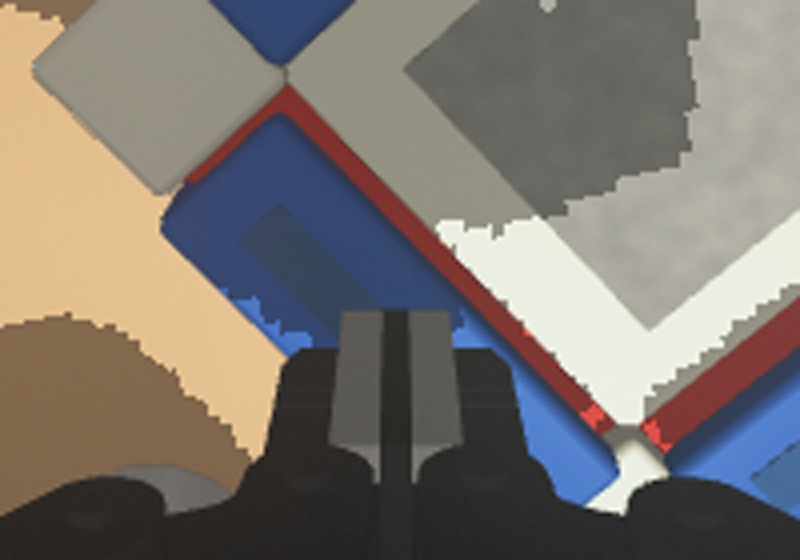

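Red still shows all round the left section, so it has not been pressed. The reported z must be biased, so I'll measure the tip-to-rim gap using wrist depth.

```bash
python3 - <<'E'
from bench import arm
import numpy as np
from scipy.spatial.transform import Rotation as R
s=arm.read_state()
im,d=arm.get_image("wrist");P=arm.camera_params("wrist");T=P['T_tool_cam'];print(T.round(3),P['fov_y'],P['cx'],P['cy'])
f=200/np.tan(np.radians(P['fov_y'])/2)
def pt(u,v):
    z=np.median(d[v-1:v+2,u-1:u+2]);c=np.array([(u-P['cx'])/f*z,(v-P['cy'])/f*z,z,1]);t=(T@c)[:3]
    return d[v,u],t.round(1),(s['position']+R.from_quat(s['ee_rot']).apply(t)).round(1)
for n,u,v in (("tipL",309,240),("tipR",328,240),("tipLb",309,255),("leftrim",285,205),("leftrim2",295,225),("near",480,230),("far",380,70),("panel",370,215),("corner",262,178),("table",200,230)): print(n,*pt(u,v))
P=arm.camera_params("scene");im,d=arm.get_image("scene");f=200/np.tan(np.radians(P['fov_y'])/2)
for n,u,v in (("tip",293,156),("tip2",292,152),("leftrim",300,168),("far",260,188),("near",255,154)):
    z=d[v,u];print(n,z,(P['world_from_camera']@[(u-P['cx'])/f*z,(v-P['cy'])/f*z,z,1])[:3].round(1))
E
```

```text
[[ 1.0000e-03 -9.6100e-01 -2.7600e-01  6.9779e+01]
 [ 1.0000e+00  1.0000e-03  1.0000e-03  2.8000e-01]
 [-1.0000e-03 -2.7600e-01  9.6100e-01 -1.6781e+02]
 [ 0.0000e+00  0.0000e+00  0.0000e+00  1.0000e+00]] 67.04698777999494 318.50298083304176 199.47679667796174
tipL 145.42813 [ 10.6  -4.2 -32.7] [481.2  13.2  95.9]
tipR 146.4845 [ 10.9   5.  -33.6] [479.5   4.2  96.8]
tipLb 130.34055 [ 10.4  -3.7 -48.5] [480.8  12.9 111.7]
leftrim 165.26459 [ 21.3 -17.9 -10.1] [494.9  24.1  73.3]
leftrim2 166.90628 [ 10.1 -12.6 -11.1] [482.7  21.4  74.3]
near 168.40047 [  7.   90.5 -10.7] [457.  -78.5  74.3]
far 145.10101 [ 89.7  30.1 -10.2] [551.  -37.8  74.2]
panel 181.68349 [10.7 31.4  4.1] [473.7 -21.8  59.2]
corner 169.87288 [ 34.5 -31.4  -1.1] [510.7  34.3  64.4]
table 247.20493 [-22.1 -96.1  61.9] [470.3 109.5   0.6]
tip 1012.1291 [480.6   9.6 101.6]
tip2 998.3475 [481.9   8.3 117.2]
leftrim 1028.1608 [490.3  26.8  74.3]
far 1000.7125 [560.7 -47.3  74.7]
near 1051.9238 [471.5 -83.7  73.6]
```

The cameras agree that the rim is at 74 mm and the visible fingertips are near 95 mm. The real tips therefore end about 31 mm short of the reported TCP. I'll go on by feel, shifting a little away from the can.

Request:
{"method": "drive_tool", "body": {"moves": [[[0,0.006,-0.0055,0,0,0,0],[0,0,0,0.004,0,0,0],[0,0,0,0.004,0,0,0],[0,0,0,0.003,0,0,0]]]}}

```text
clock: 4.9
position: [478.9, 15.9, 52.0]
ee_rot: [0.994, -0.111, 0.005, 0.002]
contact_force: [-0.0, -0.3, 0.5]
gripper_width: 0.2
```

```bash
python3 go.py left;python3 - <<'E'
from bench import arm
import numpy as np,cv2
im,d=arm.get_image("wrist");P=arm.camera_params("wrist");T=P['T_tool_cam']
f=200/np.tan(np.radians(P['fov_y'])/2)
for v in range(230,246,2):
    o=[]
    for u in (309,328):
        z=d[v,u];o+=list((T@[(u-P['cx'])/f*z,(v-P['cy'])/f*z,z,1])[:3].round(1))
    print(v,*o)
cv2.imwrite("pics/wrist4.png",im[:,:,::-1])
E
```

```text
4.9 [478.9  15.9  52. ] [-0.  -0.3  0.5] 0.2443465887817911 tilt [ 0.0094 -0.0056 -0.9999] toolx [ 0.975 -0.22   0.01 ]
left [-9.3  6.9 -0.1]
230 11.3 -4.5 -21.6 4.7 5.9 -5.1
232 10.4 -4.5 -22.2 3.4 5.9 -5.0
234 9.1 -4.5 -21.8 7.4 5.5 -17.6
236 7.9 -4.5 -21.6 6.7 5.5 -18.7
238 10.8 -4.2 -30.9 10.6 5.1 -30.4
240 10.8 -4.2 -33.3 10.5 5.0 -32.5
242 10.7 -4.1 -35.4 10.4 4.9 -34.8
244 10.5 -4.1 -37.2 11.1 4.8 -38.4
```

View pics/wrist4.png

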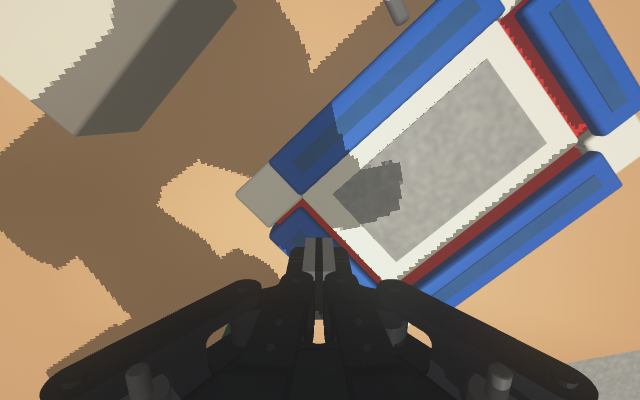

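The tip edge is at v≈238, about 30 mm behind the TCP, so its real height is now about 82 mm. Contact should come at a TCP z of about 44, and the lateral placement on the section is good.

Request:
{"method": "drive_tool", "body": {"moves": [[[0,0,0,0.003,0,0,0],[0,0,0,0.002,0,0,0],[0,0,0,0.002,0,0,0]]]}}

```text
clock: 5.25
position: [478.6, 15.8, 44.5]
ee_rot: [0.994, -0.111, 0.005, 0.003]
contact_force: [0.5, -0.5, 0.1]
gripper_width: -0.3
```

Request:
{"method": "drive_tool", "body": {"moves": [[[0,0,0,0.0015,0,0,0]]]}}

```text
clock: 5.35
position: [478.4, 15.7, 42.7]
ee_rot: [0.994, -0.111, 0.004, 0.003]
contact_force: [0.5, -0.6, 0.5]
gripper_width: 0.3
```

Request:
{"method": "drive_tool", "body": {"moves": [[[0,0,0,0.0015,0,0,0]]]}}

```text
clock: 5.45
position: [478.3, 15.7, 40.9]
ee_rot: [0.994, -0.111, 0.004, 0.003]
contact_force: [0.1, 0.5, -0.7]
gripper_width: 0.0
```

Request:
{"method": "drive_tool", "body": {"moves": [[[0,0,0,0.0015,0,0,0]]]}}

```text
clock: 5.55
position: [478.5, 15.6, 40.4]
ee_rot: [0.994, -0.11, 0.004, 0.003]
contact_force: [-6.4, 2.7, 22.4]
gripper_width: -0.2
```

Request:
{"method": "drive_tool", "body": {"moves": [[[0,0,0,0.0015,0,0,0]]]}}

```text
clock: 5.65
position: [478.4, 15.6, 40.4]
ee_rot: [0.994, -0.11, 0.004, 0.003]
contact_force: [-6.3, 1.0, 17.5]
gripper_width: -0.1
```

```bash
python3 - <<'E'
from bench import arm
import numpy as np,cv2
im,d=arm.get_image("wrist");P=arm.camera_params("wrist");T=P['T_tool_cam']
f=200/np.tan(np.radians(P['fov_y'])/2)
for v in (190,200,210,215,220,225,230,234,238,242):
    o=[]
    for u in (295,309,328):
        z=d[v,u];o+=list((T@[(u-P['cx'])/f*z,(v-P['cy'])/f*z,z,1])[:3].round(1))
    print(v,*o)
cv2.imwrite("pics/wrist5.png",cv2.resize(im[160:300,220:420],None,fx=4,fy=4)[:,:,::-1])
im,d=arm.get_image("scene")
cv2.imwrite("pics/scene5.png",cv2.resize(im[100:200,240:360],None,fx=6,fy=6)[:,:,::-1])
E
```

```text
190 35.6 -10.4 -33.0 35.5 -4.0 -32.4 31.6 5.3 -17.2
200 27.6 -11.4 -22.0 26.8 -4.5 -19.1 26.7 5.3 -18.8
210 21.5 -11.7 -19.4 20.9 -4.6 -17.6 20.9 5.4 -17.5
215 20.6 -11.3 -24.8 17.7 -4.6 -16.3 18.3 5.4 -18.0
220 18.1 -11.4 -25.2 17.5 -4.4 -23.6 15.8 5.4 -18.9
225 15.4 -11.4 -25.1 15.8 -4.3 -26.1 12.7 5.4 -18.1
230 12.9 -11.4 -25.7 12.7 -4.4 -25.2 10.1 5.4 -18.7
234 10.7 -11.5 -25.5 10.1 -4.4 -24.1 6.7 5.6 -15.9
238 8.5 -11.5 -25.5 69.8 0.3 -167.8 10.6 5.1 -30.4
242 6.3 -11.6 -25.6 10.4 -4.1 -34.8 10.7 4.9 -35.4
```

View pics/wrist5.png

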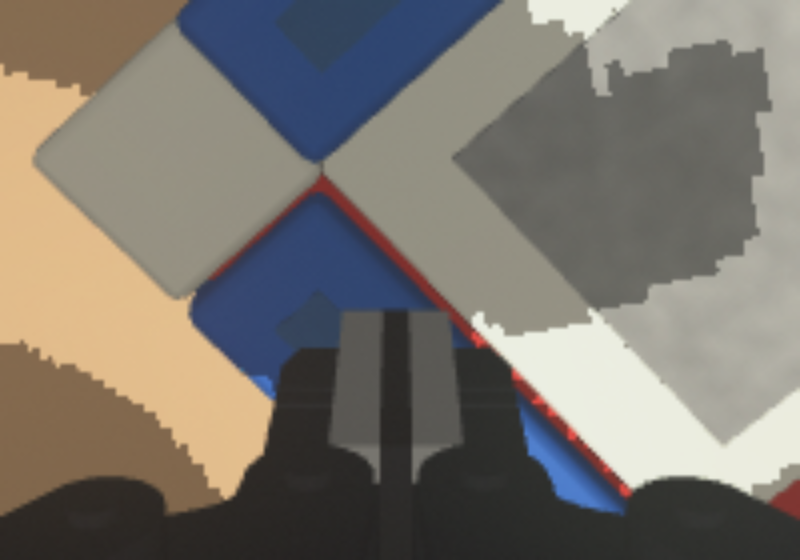

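View pics/scene5.png

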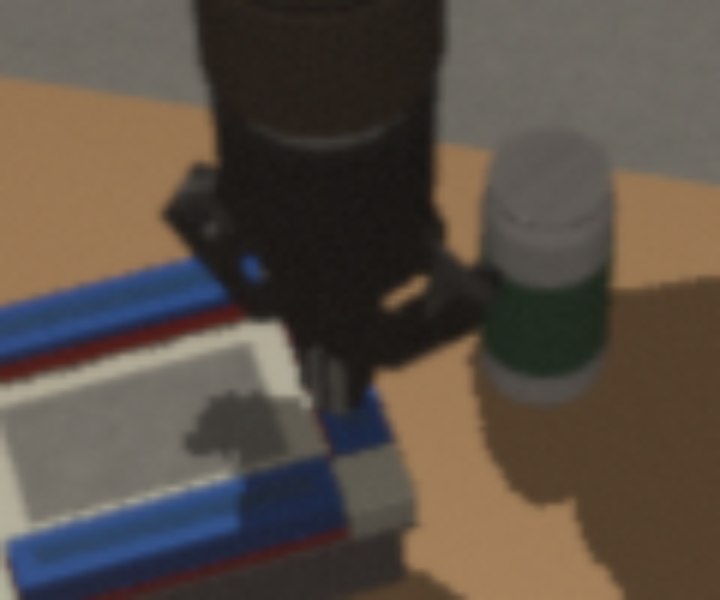

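There is now firm force of about 20 N, and the rim under the finger reads 66 mm, which is the shut height. The knuckle at (480,285) in the scene crop sits beside the can but has not moved it. I'll lift and check.

Request:
{"method": "drive_tool", "body": {"moves": [[[0,0,0,-0.01,0,0,0],[0,0,0,-0.03,0,0,0],[0,0,0,-0.03,0,0,0],[0,0,0,0,0,0,0]]]}}

```text
clock: 6.15
position: [477.4, 16.0, 112.4]
ee_rot: [0.994, -0.11, 0.004, 0.004]
contact_force: [0.4, 0.2, 0.7]
gripper_width: 0.1
```

```bash
cat > look.py <<'E'
import sys
from bench import arm
import numpy as np,cv2
from h import *
k=sys.argv[1]
im,d=arm.get_image("scene");P=arm.camera_params("scene");f=200/np.tan(np.radians(P['fov_y'])/2)
v,u=np.mgrid[:400,:640];C=np.stack([(u-P['cx'])/f*d,(v-P['cy'])/f*d,d,np.ones_like(d)],-1)
W=(C@P['world_from_camera'].T)[...,:3]
hsv=cv2.cvtColor(im,cv2.COLOR_RGB2HSV);m=cv2.inRange(hsv,(105,100,20),(128,255,255))>0
c=np.array([507,-56]);a=.522;ex=np.array([np.cos(a),np.sin(a)]);ey=np.array([-ex[1],ex[0]])
r=W[...,:2]-c;X=r@ex;Y=r@ey
for n,s in (("near",(abs(X+53)<8)&(abs(Y)<55)),("far",(abs(X-53)<8)&(abs(Y)<55)),("left",(abs(Y-78)<8)&(abs(X)<30)),("right",(abs(Y+78)<8)&(abs(X)<30))):
    q=s&m&(abs(W[...,2]-70)<12);print(n,q.sum(),np.median(W[...,2][q]).round(1) if q.any() else None)
q=m&(abs(X)<75)&(abs(Y)<100)
cv2.imwrite(f"pics/s{k}.png",cv2.resize(im[90:240,140:380],None,fx=3,fy=3,interpolation=cv2.INTER_CUBIC)[:,:,::-1])
E
python3 look.py 6; python3 go.py near right far
```

```text
near 266 73.4
far 297 73.4
left 145 65.1
right 157 73.4
6.2 [475.9  15.6 110.5] [ 0.1 -0.7  0. ] 0.15359952517245723 tilt [ 0.0028 -0.0083 -1.    ] toolx [ 0.976 -0.219  0.005]
near [ 7.2 98.6  0.8]
right [ 98.4 120.4   1.4]
far [85.1 27.2  0.6]
```

View pics/s6.png

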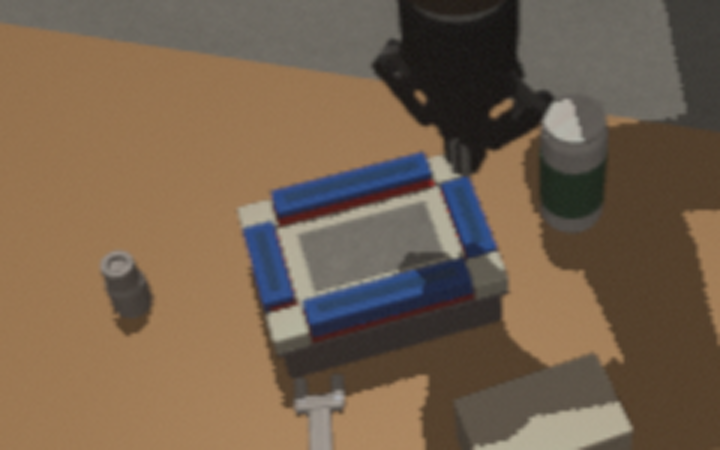

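The left section stays down (65 mm against 73 mm for the others) and the can is unmoved. Next is the near section.

Request:
{"method": "drive_tool", "body": {"moves": [[[0,0.002,0.031,0,0,0,0],[0,0.002,0.031,0,0,0,0],[0,0.002,0.031,0,0,0,0],[0,0,0,0,0,0,0],[0,0,0,0.02,0,0,0],[0,0,0,0.02,0,0,0],[0,0,0,0.01,0,0,0],[0,0,0,0,0,0,0]]]}}

```text
clock: 7.0
position: [456.0, -79.3, 52.1]
ee_rot: [0.994, -0.111, -0.004, 0.005]
contact_force: [-0.2, -0.5, 0.1]
gripper_width: -0.1
```

```bash
python3 go.py near
```

```text
7.0 [456.  -79.3  52.1] [-0.2 -0.5  0.1] -0.11163120404315313 tilt [-0.0087 -0.0082 -0.9999] toolx [ 0.975 -0.221 -0.007]
near [ 5.8  1.5 -0. ]
```

Request:
{"method": "drive_tool", "body": {"moves": [[[0,0.006,0.0015,0,0,0,0],[0,0,0,0.003,0,0,0],[0,0,0,0.002,0,0,0],[0,0,0,0.002,0,0,0]]]}}

```text
clock: 7.4
position: [462.2, -81.8, 45.8]
ee_rot: [0.994, -0.11, -0.004, 0.005]
contact_force: [-1.8, 0.3, 3.1]
gripper_width: -0.4
```

Request:
{"method": "drive_tool", "body": {"moves": [[[0,0,0,0.0015,0,0,0]]]}}

```text
clock: 7.5
position: [462.4, -81.7, 44.5]
ee_rot: [0.994, -0.11, -0.004, 0.005]
contact_force: [-0.1, -0.1, -0.5]
gripper_width: 0.1
```

Request:
{"method": "drive_tool", "body": {"moves": [[[0,0,0,0.0015,0,0,0]]]}}

```text
clock: 7.6
position: [462.8, -81.6, 43.1]
ee_rot: [0.994, -0.11, -0.003, 0.005]
contact_force: [-0.9, 0.0, -0.8]
gripper_width: 0.1
```

Request:
{"method": "drive_tool", "body": {"moves": [[[0,0,0,0.0015,0,0,0]]]}}

```text
clock: 7.7
position: [463.0, -81.6, 41.5]
ee_rot: [0.994, -0.11, -0.003, 0.004]
contact_force: [-0.5, -0.2, 0.1]
gripper_width: 0.1
```

Request:
{"method": "drive_tool", "body": {"moves": [[[0,0,0,0.0015,0,0,0]]]}}

```text
clock: 7.8
position: [463.1, -81.6, 40.4]
ee_rot: [0.994, -0.11, -0.003, 0.005]
contact_force: [-4.5, 2.8, 17.2]
gripper_width: -0.0
```

Request:
{"method": "drive_tool", "body": {"moves": [[[0,0,0,0.001,0,0,0]]]}}

```text
clock: 7.9
position: [463.1, -81.6, 40.5]
ee_rot: [0.994, -0.11, -0.003, 0.005]
contact_force: [-4.5, 2.9, 14.6]
gripper_width: -0.4
```

Request:
{"method": "drive_tool", "body": {"moves": [[[0,0,0,-0.01,0,0,0],[0,0,0,-0.03,0,0,0],[0,0,0,-0.01,0,0,0],[0,0,0,0,0,0,0]]]}}

```text
clock: 8.3
position: [463.7, -81.0, 92.6]
ee_rot: [0.994, -0.11, -0.003, 0.005]
contact_force: [-1.4, -0.0, -1.5]
gripper_width: -0.1
```

```bash
python3 look.py 7; python3 go.py near right far
```

```text
near 263 65.3
far 279 73.2
left 142 65.3
right 155 73.6
8.35 [463.5 -81.1  92.1] [ 0.5 -0.8 -0.2] -0.0388878097701341 tilt [-0.0077 -0.009  -0.9999] toolx [ 0.976 -0.218 -0.006]
near [-1.9  1.5  0. ]
right [89.3 23.4 -0.2]
far [ 76.1 -69.7  -1.1]
```

Near is shut at 65 mm. Next is right: 89 mm in x and 23 mm in y, then down.

Request:
{"method": "drive_tool", "body": {"moves": [[[0,0.03,0.008,0,0,0,0],[0,0.03,0.008,0,0,0,0],[0,0.028,0.007,0,0,0,0],[0,0,0,0,0,0,0],[0,0,0,0.02,0,0,0],[0,0,0,0.01,0,0,0],[0,0,0,0,0,0,0]]]}}

```text
clock: 9.05
position: [541.0, -124.2, 53.5]
ee_rot: [0.994, -0.11, -0.009, 0.005]
contact_force: [-0.2, 0.5, 1.0]
gripper_width: 0.2
```

```bash
python3 go.py right
```

```text
9.05 [ 541.  -124.2   53.5] [-0.2  0.5  1. ] 0.17778497695389361 tilt [-0.0198 -0.0078 -0.9998] toolx [ 0.976 -0.219 -0.018]
right [ 4.2 -1.7 -0.1]
```

Request:
{"method": "drive_tool", "body": {"moves": [[[0,0.004,-0.0015,0,0,0,0],[0,0,0,0.003,0,0,0],[0,0,0,0.002,0,0,0],[0,0,0,0.002,0,0,0],[0,0,0,0.0015,0,0,0],[0,0,0,0.0015,0,0,0]]]}}

```text
clock: 9.65
position: [545.2, -123.1, 47.7]
ee_rot: [0.994, -0.109, -0.009, 0.006]
contact_force: [-2.5, 1.7, 6.2]
gripper_width: 0.0
```

Request:
{"method": "drive_tool", "body": {"moves": [[[0,0,0,0.0015,0,0,0]]]}}

```text
clock: 9.75
position: [545.1, -123.2, 47.7]
ee_rot: [0.994, -0.108, -0.008, 0.006]
contact_force: [-3.0, 0.4, 5.7]
gripper_width: -0.1
```

Request:
{"method": "drive_tool", "body": {"moves": [[[0,0,0,0.0015,0,0,0]]]}}

```text
clock: 9.85
position: [545.2, -123.2, 47.7]
ee_rot: [0.994, -0.108, -0.008, 0.006]
contact_force: [-2.1, 0.3, 5.9]
gripper_width: -0.1
```

Request:
{"method": "drive_tool", "body": {"moves": [[[0,0,0,0.001,0,0,0]]]}}

```text
clock: 9.95
position: [545.2, -123.2, 48.1]
ee_rot: [0.994, -0.108, -0.007, 0.006]
contact_force: [-2.7, 0.3, 6.0]
gripper_width: -0.1
```

The step size sets the push here, and 1.5 mm gives only about 6 N. I'll use a larger step.

Request:
{"method": "drive_tool", "body": {"moves": [[[0,0,0,0.003,0,0,0]]]}}

```text
clock: 10.05
position: [545.2, -123.2, 46.8]
ee_rot: [0.994, -0.108, -0.007, 0.006]
contact_force: [-2.1, 1.0, 4.1]
gripper_width: -0.1
```

Request:
{"method": "drive_tool", "body": {"moves": [[[0,0,0,0.003,0,0,0]]]}}

```text
clock: 10.15
position: [545.4, -123.2, 44.7]
ee_rot: [0.994, -0.108, -0.006, 0.006]
contact_force: [0.2, 0.1, -1.0]
gripper_width: 0.2
```

Request:
{"method": "drive_tool", "body": {"moves": [[[0,0,0,0.003,0,0,0]]]}}

```text
clock: 10.25
position: [545.7, -123.1, 42.0]
ee_rot: [0.994, -0.107, -0.005, 0.006]
contact_force: [-1.0, -1.1, -0.5]
gripper_width: -0.1
```

It snapped. I'll confirm against the stop, then lift.

Request:
{"method": "drive_tool", "body": {"moves": [[[0,0,0,0.002,0,0,0]]]}}

```text
clock: 10.35
position: [545.7, -123.2, 40.6]
ee_rot: [0.994, -0.107, -0.005, 0.006]
contact_force: [-5.8, 3.2, 15.3]
gripper_width: 0.0
```

Request:
{"method": "drive_tool", "body": {"moves": [[[0,0,0,0.0015,0,0,0]]]}}

```text
clock: 10.45
position: [545.8, -123.2, 40.6]
ee_rot: [0.994, -0.107, -0.005, 0.006]
contact_force: [-5.8, 2.8, 15.5]
gripper_width: 0.2
```

Request:
{"method": "drive_tool", "body": {"moves": [[[0,0,0,-0.01,0,0,0],[0,0,0,-0.03,0,0,0],[0,0,0,-0.01,0,0,0],[0,0,0,0,0,0,0]]]}}

```text
clock: 10.85
position: [546.7, -122.4, 92.1]
ee_rot: [0.994, -0.107, -0.005, 0.006]
contact_force: [-0.2, 0.1, -0.4]
gripper_width: 0.0
```

```bash
python3 look.py 8; python3 go.py far
```

```text
near 228 65.0
far 302 73.4
left 143 65.4
right 148 65.2
10.9 [ 546.5 -122.5   91.6] [0.4 0.  1. ] 0.26779740526974904 tilt [-0.0127 -0.0115 -0.9999] toolx [ 0.977 -0.212 -0.01 ]
far [-13.4 -92.1  -1.1]
```

Right is shut. Last is far.

Request:
{"method": "drive_tool", "body": {"moves": [[[0,-0.004,-0.03,0,0,0,0],[0,-0.004,-0.03,0,0,0,0],[0,-0.004,-0.028,0,0,0,0],[0,0,0,0,0,0,0],[0,0,0,0.02,0,0,0],[0,0,0,0.01,0,0,0],[0,0,0,0,0,0,0]]]}}

```text
clock: 11.6
position: [549.4, -32.9, 52.6]
ee_rot: [0.994, -0.108, -0.011, 0.007]
contact_force: [0.3, 0.6, 0.5]
gripper_width: 0.1
```

```bash
python3 go.py far
```

```text
11.6 [549.4 -32.9  52.6] [0.3 0.6 0.5] 0.139810508085096 tilt [-0.023  -0.0123 -0.9997] toolx [ 0.976 -0.216 -0.02 ]
far [ 2.8 -4.  -0.1]
```

Request:
{"method": "drive_tool", "body": {"moves": [[[0,0.003,-0.004,0,0,0,0],[0,0,0,0.003,0,0,0],[0,0,0,0.003,0,0,0],[0,0,0,0.003,0,0,0],[0,0,0,0.003,0,0,0]]]}}

```text
clock: 12.1
position: [554.1, -30.8, 42.1]
ee_rot: [0.994, -0.109, -0.01, 0.007]
contact_force: [0.2, 0.1, -0.2]
gripper_width: -0.3
```

Request:
{"method": "drive_tool", "body": {"moves": [[[0,0,0,0.003,0,0,0]]]}}

```text
clock: 12.2
position: [554.3, -30.9, 40.5]
ee_rot: [0.994, -0.109, -0.01, 0.007]
contact_force: [-8.2, 4.9, 24.4]
gripper_width: 0.0
```

Request:
{"method": "drive_tool", "body": {"moves": [[[0,0,0,-0.01,0,0,0],[0,0,0,-0.03,0,0,0],[0,0,0,-0.04,0,0,0],[0,0,0,-0.04,0,0,0],[0,0,0,-0.04,0,0,0],[0,0,0,-0.03,0,0,0],[0,0,0,0,0,0,0],[0,0,0,0,0,0,0]]]}}

```text
clock: 13.0
position: [558.7, -29.4, 238.8]
ee_rot: [0.994, -0.11, -0.009, 0.007]
contact_force: [-1.0, -0.1, -0.7]
gripper_width: 0.3
```

```bash
python3 look.py 9; python3 go.py far
```

```text
near 265 65.4
far 297 65.3
left 143 65.4
right 157 65.3
13.05 [559.  -29.6 239. ] [-0.3 -0.4  1. ] 0.40696792988402386 tilt [-0.018  -0.0135 -0.9997] toolx [ 0.976 -0.218 -0.015]
far [-5.8  1.3  0.1]
```

View pics/s9.png

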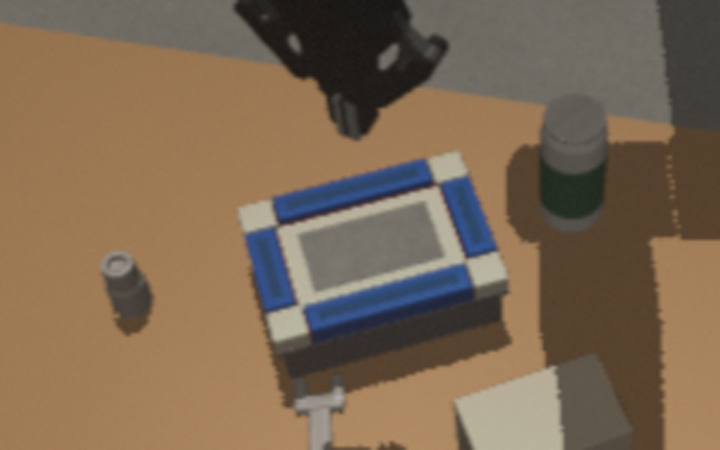

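All four sections are down at about 65.3 mm and no red shows. The case (370,250) and its neighbours stand where they were, and the hand is well clear.

```bash
python3 -c "
from bench import arm
print(arm.job_done())"
```

```text
the job is handed in; nothing more can be done
None
```

All four rim sections are pressed shut. I pressed left, near, right and far in turn with the closed fingertips, then raised the hand well clear and handed the job in at about 13 s.

- **Rim sections:** the scene camera's depth reads all four tops at 65.3–65.4 mm, against about 73.4 mm while raised, and no red line shows.
- **Force:** the highest vertical push I read was about 24 N, well under the 60 N limit. It was read only at the end of each move call, so a brief peak between readings would not show.
- **Surroundings:** in the last picture the case and the can, socket, carton and spanner look where they were. I checked that by eye only and did not measure it.
- **Disagreement:** the fingertips actually end about 26–30 mm short of the reported TCP. My first descent on the left section therefore stopped above it in the air. I noticed the missing force and the red still showing, measured the gap with the cameras, and went on by feel.

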